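# Raise the glue press plate with its lever

## Task

A glued panel is drying in the bench press: raise the press's heavy steel plate with its lever so that the panel can be seen, and keep it raised. First push the lever's wooden hand block, without gripping it, towards the press until the lever is fully home, with its toe under the plate's front lip; then press the block down with the fingertips until it is all the way down on the rubber bumper, and finish while still holding it down. Do not touch the plate itself, and leave the jar, the paint bottle and the sanding block beside the press where they stand.

Things in the scene. Friction and masses are not known exactly. Their poses are not given: they have to be found in the camera images.
- press: Plywood base of the glue press, fixed to the bench, 18 mm thick. Origin on the bench under the pivot pin's home place; +x runs along the lever, from its hand block towards the plate's hinge; z up. In this frame the lever lies along y = 0; the board spans x -85 to 260, y +-100 mm, a 74 mm wide tongue runs on to x = -263 under the handle; steel cheeks 63 mm high at x -80 to 25 carry the pin.
- carriage (a joint): Slide of the pivot pin, and the whole lever with it, along the press's +x, in m: 0 drawn fully back, 0.055 fully home (hard stop, toe 18 mm inside the lip's front edge). Starts at 0 to 0.026, the toe in front of the lip. Takes about 3 N and stays where it is left. The pivot is 45 mm above the bench at press x = -55 mm + this value.
- lever (a joint): Rocking of the lever on its pivot pin, in rad: 0 at rest (hand block up, toe down; a light spring keeps it there), 0.50 with the hand block fully down on the black rubber bumper on the tongue. Rocked without being home, the toe rises in front of the plate and lifts nothing.
- block_top (a point): Centre of the top face of the wooden hand block on the lever's long end; block 46 mm along the lever, 64 across, 20 thick. Lever at 0: this point is 150 mm above the bench, 188 mm behind the pivot (press -x), the face sloping 0.25 rad down towards the plate; the end face to push lies 23 mm farther back, at 130 to 155 mm height. Lever at 0.50: 48 mm high, 215 mm behind, sloping the other way.
- plate (a joint): Opening of the steel plate about the hinge at its back edge (far from the hand block, press x = 236 mm), in rad: 0 shut on the panel, about 0.25 when the lever is home and fully down. About 2 kg: then the hand block needs 3 to 8 N. It falls shut when the lever is let go. Shut, the plate covers press x 70 to 236, y +-75 mm, up to 59 mm height.
- plate_lip (a point): Middle of the top front edge of the plate's lip, a 50 mm wide tongue of the plate that the lever's toe goes under; 44 mm above the bench when shut.
- jar_bronze: Bystander: brown screw-lid paint jar, 48 mm across, 66 mm high, loose beside the lever. Origin at the centre of its underside.
- paint_slate: Bystander: blue paint bottle with a nozzle, 38 mm across, 109 mm high, loose beside the press. Origin at the centre of its underside.
- sanding_block: Bystander: cork sanding block, 43 x 71 x 24 mm, loose on the other side of the lever. Origin at the centre of its underside.

How it is judged:
By the outcome, as a careful person would: the job done as asked, in the order asked, and still so for the second after the job is handed in, while the arm keeps its last pose, push and grip.
It also fails if it takes over 40 s, if anything falls off the work surface, if the arm or the gripper's body presses on something with over 40 N, if the wrist force passes 120 N, or if a joint passes its speed limit or range.

## Robot

A 7-joint arm with a two-finger parallel gripper is mounted at the origin on a cart in front of the work surface, level with it; the furniture and walls round the work are solid. World frame = base frame: x ahead of the robot, y to its left, z up, the work surface at z = 0. Lengths are in m, angles in rad, forces in N, time in s.
With the tool pointing down it reaches from about 0.425 to 0.875 m from the base axis. Payload 4.7 kg.
Tool frame: the origin (TCP) lies between the finger pads; the fingertips stand 14 mm ahead of it and the grasp point (between the pads) lies 5 mm behind it; z points along the fingers, y is the line along which they close (so a half turn about z gives the same grasp; the last joint's range is limited). The gripper opens to 87 mm and grips with 3 to 60 N. Pads are 19 mm wide; open, the fingers measure 117 mm over their backs; the gripper's body (75 mm by 190 mm) begins 51 mm behind the grasp point.
Start: joints at [-1.151, 0.321, -0.07, 1.45, 0.023, 1.371, -0.057], TCP at [0.257, 0.597, 0.237] pointing down, gripper open.
Joint ranges: [-2.86, 2.86], [-0.3, 2.09], [-1.38, 1.24], [0.06, 2.45], [-1.56, 4.7], [0.09, 2.05], [-2.69, 2.69]. Speed limits (rad/s): [2.57, 2.57, 3.14, 3.14, 3.14, 3.14, 3.14].

## Interface

Orientations are given as a rotation vector (axis times angle).
In Python, from bench import ctrl gives the robot as it stands.
- The arm moves only by the tool step_arm, never from a script. Its argument "commands" is a list of rows, each an object with "travel": the shift along the tool's x, y, z in m, a list of three; "turn": the turn, a rotation vector about the tool's x, y, z in degrees, a list of three. A call has 1 to 5 rows; each row is the pose to reach, as a shift and turn from the pose commanded when the call began, along the tool's axes at that moment; what a row does not reach only later rows make up. A row lasts 1/10 s, in which the tool goes at most 50 mm and 8.59 degrees, less where a joint would pass 70% of its speed; a pose out of reach is approached as far as the arm can. A call with a gripper value outside its range is refused whole. "gripper" is the opening, from 0 (shut) to 1 (fully open), set as the call begins (left out, the last holds). The fingers move at their own pace and stop on an object; "force" is the grip in N (left out, the last holds). Time passes only in rows, so rows that repeat a pose let the fingers close. It gives the time, the measured TCP pose, the force, the opening and the grip force at its end, in the units of the state.
- ctrl.get_state(): the state, without advancing time (a new reading comes with each control period).
- ctrl.get_image(name): name is "scene" or "top" or "wrist"; returns the picture (480x640x3 uint8, red, green, blue); there is no depth.
- ctrl.camera_model(name): a dict with "fx", "fy", "cx", "cy" (pixels), "R" (3x3) and "t" (3): a world point X has camera coordinates R X + t; the wrist camera has in their place "T_tool_cam" (4x4, takes a point from camera to tool coordinates, whose origin is the TCP and whose axes are the flange's). Camera axes: x right, y down, z forward; pixel columns grow to the right and rows downward; lengths in m; the calibration is good to about 2 mm. A picture is of the moment at which its call begins: read the wrist's pose just before it. camera_model takes no time and is no camera call.
- ctrl.close_job(): hands the job in; it is judged then, once.
The state is a dict: "time": time; "joint_positions": joint angles; "qd": joint speeds; "joint_torque": joint torques, N m; "position": TCP position; "tool_rot": TCP orientation; "ft_force": force on the tool from outside, world axes, zero at the start; "torque": the same for the moment, N m; "grip_width": opening from 0.0 (shut) to 1.0 (fully open); "grip_force": force on a finger pad.
Only numpy, scipy, OpenCV 4.12 (cv2) and the standard library are available. Lean on these libraries where they do the work, as an engineer would, in place of code of your own. Each camera call takes 0.05 s, during which the arm holds its last target. There are 200 camera calls.

## Working session

There is one attempt and no reset: what is moved stays moved. The work goes in short steps, Python scripts to look and compute and a tool call to move; the robot and the scene stay as the last step left them, time stands still between calls to the robot, and variables do not carry over. Pictures are saved under pics/ and viewed, at most 10 in all, crops included, and the job is handed in when it is done.

Besides the shell and the picture viewer there is one more tool, called after ">>>" as a command line: name --argument value ..., lists and objects as JSON in quotes. step_arm: Moves the arm, as the interface text tells. Its arguments: {"type":"object","properties":{"commands":{"type":"array"},"gripper":{"type":"number"},"force":{"type":"number"}},"required":["commands"]}

```bash
mkdir -p pics
python3 - <<'E'
from bench import ctrl
import cv2
s=ctrl.get_state(); print(s['time'],s['position'],s['tool_rot'],s['ft_force'],s['grip_width'])
for n in('scene','top'):
    cv2.imwrite(f'pics/{n}0.png',ctrl.get_image(n)[:,:,::-1]); m=ctrl.camera_model(n); print(n,m)
E
```

```text
0.0 [0.25645003 0.59671046 0.23545681] [-6.33009126e-01 -3.07690045e+00  2.96559742e-03] [-0.51965289  0.09730456 -0.67290366] 1.0045597500750423
scene {'fx': 562.8521625899739, 'fy': 562.8521625899739, 'cx': 314.78865229526156, 'cy': 236.17762506922938, 'R': array([[ 0.78896845, -0.61437202, -0.00870672],
       [-0.4349389 , -0.54842155, -0.71418622],
       [ 0.43400108,  0.56725729, -0.69990159]]), 't': array([-0.43952079,  0.31831084,  1.12293043])}
top {'fx': 540.374319715903, 'fy': 540.374319715903, 'cx': 323.13467111780943, 'cy': 241.60485771174794, 'R': array([[-0.07743561, -0.99699667,  0.0011653 ],
       [-0.97633389,  0.07559392, -0.20262697],
       [ 0.20193033, -0.01682827, -0.9792553 ]]), 't': array([0.00115893, 0.55440423, 0.97255695])}
```

View pics/scene0.png

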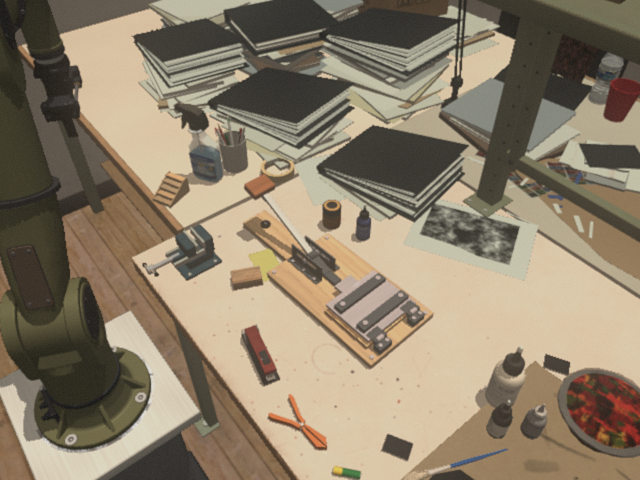

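View pics/top0.png

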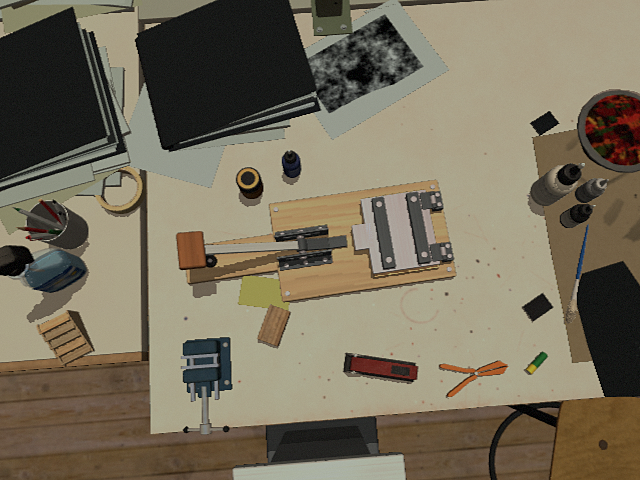

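The top view shows the block at about (190,250), the plate at (405,235), and the press +x pointing right (world −y). I'll enlarge it for precise corners.

Run:
```python
import cv2
a=cv2.imread('pics/top0.png')[170:310,165:465]
cv2.imwrite('pics/topz.png',cv2.resize(a[:,:160],None,fx=4.5,fy=4.2,interpolation=cv2.INTER_CUBIC)[:590])
cv2.imwrite('pics/topy.png',cv2.resize(a[:,100:],None,fx=4,fy=4,interpolation=cv2.INTER_CUBIC))
```

```text
(no output)
```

View pics/topz.png

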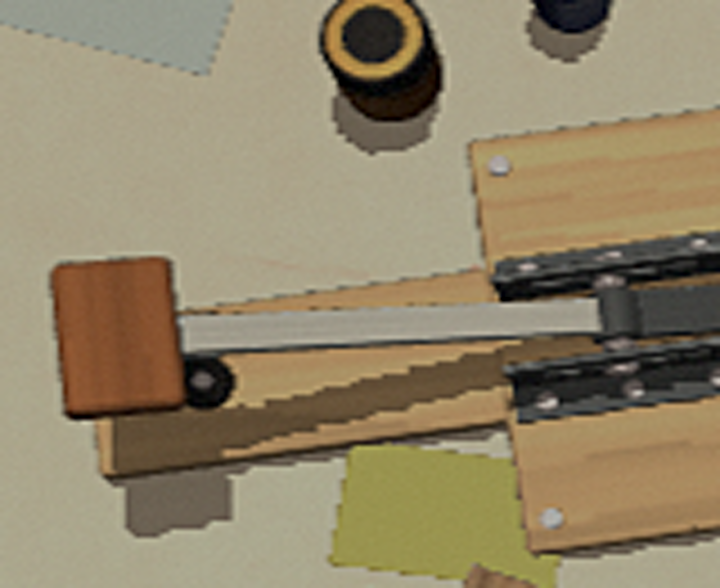

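View pics/topy.png

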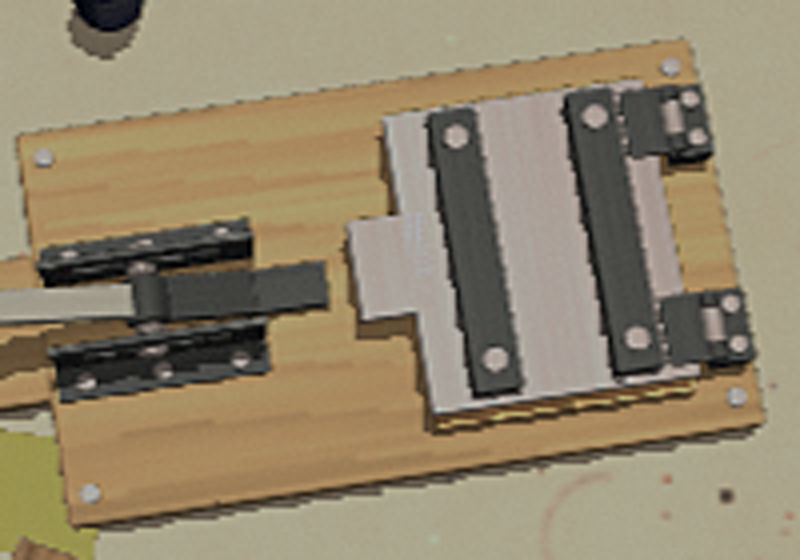

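The crops show the base corners (z 18 mm) at full-image pixels (269.5,203.3), (437,180), (456.3,275.5) and (283.3,300.8). The block's top corners in topz are (52,268), (170,258), (186,404) and (68,416). Next I fit the press pose and the carriage.

```bash
cat > h.py <<'E'
import numpy as np
from scipy.optimize import least_squares
from scipy.spatial.transform import Rotation as Ro
def proj(m,X):
    c=np.asarray(X)@m['R'].T+m['t']; return c[:,:2]/c[:,2:]*[m['fx'],m['fy']]+[m['cx'],m['cy']]
def W(p,X):
    X=np.asarray(X,float); c,s=np.cos(p[2]),np.sin(p[2])
    return np.c_[p[0]+c*X[:,0]-s*X[:,1],p[1]+s*X[:,0]+c*X[:,1],X[:,2]]
E
python3 - <<'E'
from bench import ctrl
from h import *
m=ctrl.camera_model('top')
base=[[-.085,.1,.018],[.26,.1,.018],[.26,-.1,.018],[-.085,-.1,.018],[-.263,-.037,.018]]
bp=np.array([[269.5,203.3],[437,180],[456.3,275.5],[283.3,300.8],[188.8,282.4]])
bl=np.array([[52,268],[170,258],[186,404],[68,416]])/[4.5,4.2]+[165,170]
def block(c):
    out=[]
    for a,b in((-1,1),(1,1),(1,-1),(-1,-1)):
        out.append([-.055+c-.188+a*.023*np.cos(.25),b*.032,.15-a*.023*np.sin(.25)])
    return out
f=lambda q:np.r_[(proj(m,W(q,base))-bp).ravel(),(proj(m,W(q,block(q[3])))-bl).ravel()]
r=least_squares(f,[.55,0,-1.6,.01]); print(r.x,np.round(r.fun.reshape(-1,2),1))
q=r.x
c=q[3]
for nm,P in dict(top=[-.243+c,0,.15],end=[-.266+c,0,.143],endhome=[-.211,0,.143],downtop=[-.215,0,.048]).items(): print(nm,W(q,[P])[0])
# bystanders/bumper via top: jar lid centre z=.066, bottle top .109
def ray(px,z):
    d=m['R'].T@np.array([(px[0]-m['cx'])/m['fx'],(px[1]-m['cy'])/m['fy'],1]);o=-m['R'].T@m['t'];return o+d*(z-o[2])/d[2]
inv=lambda w:Ro.from_euler('z',-q[2]).apply(w-np.array([q[0],q[1],0]))
print('jar',inv(ray((247,178.3),.066)),'paint',inv(ray((290,158),.109)),'tape',inv(ray((120,190),.02)))
s=ctrl.get_state(); Rt=Ro.from_rotvec(s['tool_rot']); print(Rt.as_matrix().round(3)); print(inv(s['position']), 'u',q[2])
E
```

```text
[ 0.55355054 -0.03261515 -1.49736602  0.02261759] [[-0.3  0.2]
 [ 1.  -1.1]
 [ 1.4  0.1]
 [-0.6  1.4]
 [-1.1  1.5]
 [-0.7 -1.1]
 [ 0.3 -1.1]
 [ 0.7 -0. ]
 [-0.6 -0. ]]
top [0.53738233 0.18717338 0.15      ]
end [0.53569495 0.2101114  0.143     ]
endhome [0.53807067 0.17781625 0.143     ]
downtop [0.53777721 0.18180547 0.048     ]
jar [-0.11805035  0.14243165  0.066     ] paint [-0.02983502  0.15469431  0.109     ] tape [-0.37815162  0.17241002  0.02      ]
[[-0.919  0.395 -0.001]
 [ 0.395  0.919 -0.002]
 [-0.    -0.002 -1.   ]]
[-0.64945813 -0.2501294   0.2355566 ] u -1.4973660241992963
```

```bash
cat >> h.py <<'E'
Q=np.array([.55355,-.03262,-1.49737])
def go(s,P,world=False):
    "shift in tool axes to press-frame point P, and turn to the pushing attitude"
    R=Ro.from_rotvec(s['tool_rot']); w=np.array(P) if world else W(Q,[P])[0]
    y=np.array([-np.sin(Q[2]),np.cos(Q[2]),0]); z=np.array([0,0,-1.]); T=Ro.from_matrix(np.c_[np.cross(y,z),y,z])
    return R.inv().apply(w-s['position']).round(4),np.degrees((R.inv()*T).as_rotvec()).round(2)
E
python3 - <<'E'
from bench import ctrl
from h import *
s=ctrl.get_state()
print(go(s,[.26,.59,.31],1),go(s,[.38,.32,.31],1),go(s,[-.313,0,.31]))
E
```

```text
(array([-0.0059, -0.0049, -0.0744]), array([-9.000e-02,  6.000e-02,  6.254e+01])) (array([-0.2228, -0.2056, -0.0741]), array([-9.000e-02,  6.000e-02,  6.254e+01])) (array([-0.3771, -0.1834, -0.0741]), array([-9.000e-02,  6.000e-02,  6.254e+01]))
```

>>> step_arm --commands '[{"travel": [0, 0, -0.04], "turn": [0, 0, 0]}, {"travel": [-0.015, -0.015, -0.074], "turn": [0, 0, 4]}, {"travel": [-0.045, -0.042, -0.074], "turn": [0, 0, 12]}, {"travel": [-0.075, -0.07, -0.074], "turn": [0, 0, 20]}, {"travel": [-0.105, -0.098, -0.074], "turn": [0, 0, 28]}]' --gripper 0 --force 10

```text
time: 0.6
position: [0.3148, 0.4642, 0.3103]
tool_rot: [1.366, 2.829, -0.0]
ft_force: [0.6, -0.8, -0.0]
grip_width: 0.629
grip_force: 0.0
```

Run:
```python
from bench import ctrl
from h import *
s=ctrl.get_state(); print(s['position'],s['time'])
print(go(s,[.38,.32,.31],1),go(s,[-.313,0,.31]))
```

```text
[0.31480503 0.46422229 0.31030754] 0.6
(array([-0.1535, -0.0386,  0.0003]), array([-1.000e-02,  1.000e-02,  3.423e+01])) (array([-0.2788,  0.0542,  0.0003]), array([-1.000e-02,  1.000e-02,  3.423e+01]))
```

>>> step_arm --commands '[{"travel": [-0.04, -0.01, 0], "turn": [0, 0, 8]}, {"travel": [-0.08, -0.02, 0], "turn": [0, 0, 16]}, {"travel": [-0.12, -0.03, 0], "turn": [0, 0, 24]}, {"travel": [-0.153, -0.03, 0], "turn": [0, 0, 32]}, {"travel": [-0.18, -0.01, 0], "turn": [0, 0, 34.2]}]'

```text
time: 1.1
position: [0.4195, 0.3162, 0.3112]
tool_rot: [-2.137, -2.302, -0.001]
ft_force: [0.3, 0.9, 0.5]
grip_width: 0.172
grip_force: 0.0
```

Run:
```python
from bench import ctrl
from h import *
s=ctrl.get_state(); print(s['position'],s['time'])
print(go(s,[-.313,0,.31]),go(s,[-.313,0,.138]))
```

```text
[0.41954192 0.31623145 0.31124934] 1.1
(array([-0.0448,  0.108 ,  0.0012]), array([ 0.  , -0.03,  0.03])) (array([-0.0449,  0.108 ,  0.1732]), array([ 0.  , -0.03,  0.03]))
```

>>> step_arm --commands '[{"travel": [-0.02, 0.045, 0], "turn": [0, 0, 0]}, {"travel": [-0.04, 0.085, 0], "turn": [0, 0, 0]}, {"travel": [-0.045, 0.108, 0.03], "turn": [0, 0, 0]}, {"travel": [-0.045, 0.108, 0.07], "turn": [0, 0, 0]}, {"travel": [-0.045, 0.108, 0.1], "turn": [0, 0, 0]}]'

```text
time: 1.6
position: [0.5304, 0.2816, 0.2075]
tool_rot: [-2.133, -2.306, 0.005]
ft_force: [-0.4, 1.2, -0.5]
grip_width: 0.006
grip_force: 0.0
```

Run:
```python
from bench import ctrl
from h import *
import cv2
m=ctrl.camera_model('top')
a=ctrl.get_image('top'); b=ctrl.get_image('scene')
cv2.imwrite('pics/c.png',cv2.resize(np.vstack([a[170:310,130:330],b[120:260,200:400]]),None,fx=2.1*1.4,fy=2.1,interpolation=cv2.INTER_CUBIC)[:,:,::-1])
s=ctrl.get_state(); print(s['position'],s['time'],s['ft_force'],s['grip_width'])
print(go(s,[-.313,0,.138]),go(s,[-.265,0,.138]),go(s,[-.211,0,.138]))
```

```text
[0.52766517 0.28109739 0.2050946 ] 1.7 [-0.6328152   0.83145004 -0.40442734] 0.006845612012191926
(array([-0.0014,  0.0034,  0.0671]), array([-0.51,  0.29,  0.33])) (array([-0.0494,  0.0031,  0.0673]), array([-0.51,  0.29,  0.33])) (array([-0.1034,  0.0028,  0.0676]), array([-0.51,  0.29,  0.33]))
```

View pics/c.png

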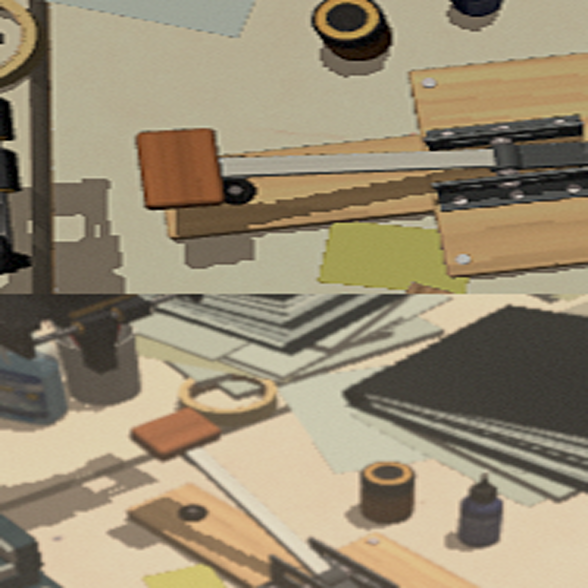

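The gripper is left of the block (top crop at about x=10, block's left edge at x=137), clear and in line. Next I descend.

>>> step_arm --commands '[{"travel": [0, 0.002, 0.03], "turn": [0, 0, 0]}, {"travel": [0, 0.002, 0.067], "turn": [0, 0, 0]}, {"travel": [0, 0.002, 0.067], "turn": [0, 0, 0]}, {"travel": [-0.015, 0.002, 0.067], "turn": [0, 0, 0]}, {"travel": [-0.03, 0.002, 0.067], "turn": [0, 0, 0]}]'

```text
time: 2.2
position: [0.5364, 0.2527, 0.1465]
tool_rot: [2.13, 2.307, 0.006]
ft_force: [0.7, -1.1, 0.2]
grip_width: 0.006
grip_force: 0.0
```

Run:
```python
from bench import ctrl
from h import *
s=ctrl.get_state(); print(s['position'],s['time'],s['ft_force'],s['grip_width'])
print(go(s,[-.265,0,.138]),go(s,[-.211,0,.138]))
```

```text
[0.53644561 0.25265979 0.14645576] 2.2 [ 0.66898552 -1.12251789  0.23622841] 0.006437829595101849
(array([-0.0208, -0.004 ,  0.0084]), array([ 0.22, -0.08,  0.38])) (array([-0.0747, -0.0044,  0.0083]), array([ 0.22, -0.08,  0.38]))
```

>>> step_arm --commands '[{"travel": [-0.01, -0.004, 0.005], "turn": [0, 0, 0]}, {"travel": [-0.018, -0.004, 0.005], "turn": [0, 0, 0]}, {"travel": [-0.026, -0.004, 0.005], "turn": [0, 0, 0]}, {"travel": [-0.034, -0.004, 0.005], "turn": [0, 0, 0]}, {"travel": [-0.042, -0.004, 0.005], "turn": [0, 0, 0]}]'

```text
time: 2.7
position: [0.5343, 0.2121, 0.1393]
tool_rot: [-2.129, -2.309, -0.004]
ft_force: [-0.7, 4.4, 1.3]
grip_width: 0.01
grip_force: 1.8
```

Run:
```python
from bench import ctrl
from h import *
s=ctrl.get_state(); print(s['position'],s['time'],s['ft_force'],s['grip_width'])
print(go(s,[-.2255,0,.138]))
```

```text
[0.53431289 0.21212131 0.13927038] 2.7 [-0.66506173  4.43070606  1.29787759] 0.009579900300604032
(array([-0.02  ,  0.0011,  0.0012]), array([ 0.07, -0.13,  0.43]))
```

Contact at 4.4 N, so the lever is sliding. I'll continue slowly towards the hard stop.

>>> step_arm --commands '[{"travel": [-0.004, 0.001, 0], "turn": [0, 0, 0]}, {"travel": [-0.008, 0.001, 0], "turn": [0, 0, 0]}, {"travel": [-0.012, 0.001, 0], "turn": [0, 0, 0]}, {"travel": [-0.015, 0.001, 0], "turn": [0, 0, 0]}, {"travel": [-0.017, 0.001, 0], "turn": [0, 0, 0]}]'

```text
time: 3.2
position: [0.5366, 0.1948, 0.1388]
tool_rot: [-2.131, -2.307, -0.002]
ft_force: [-2.1, 6.1, 3.5]
grip_width: 0.008
grip_force: 3.2
```

>>> step_arm --commands '[{"travel": [-0.002, 0, 0], "turn": [0, 0, 0]}, {"travel": [-0.003, 0, 0], "turn": [0, 0, 0]}]'

```text
time: 3.4
position: [0.5368, 0.1944, 0.1394]
tool_rot: [-2.128, -2.308, -0.007]
ft_force: [-2.1, 8.5, 3.2]
grip_width: 0.006
grip_force: 4.8
```

>>> step_arm --commands '[{"travel": [-0.002, 0, 0], "turn": [0, 0, 0]}, {"travel": [-0.004, 0, 0], "turn": [0, 0, 0]}, {"travel": [-0.004, 0, 0], "turn": [0, 0, 0]}]'

```text
time: 3.7
position: [0.537, 0.1938, 0.1402]
tool_rot: [-2.124, -2.309, -0.013]
ft_force: [-2.0, 11.9, 5.0]
grip_width: 0.004
grip_force: 6.9
```

Run:
```python
from bench import ctrl
from h import *
import cv2
s=ctrl.get_state(); print(s['position'],s['time'],s['ft_force'])
print(go(s,[-.2255,0,.138]))
a=ctrl.get_image('top');b=ctrl.get_image('scene')
cv2.imwrite('pics/d.png',cv2.resize(np.vstack([a[190:290,230:400],b[220:320,250:420]]),None,fx=4,fy=2.9,interpolation=cv2.INTER_CUBIC)[:,:,::-1])
```

```text
[0.53701305 0.19383695 0.14020135] 3.7 [-1.9584755  11.86305996  4.95155432]
(array([-0.0016, -0.0001,  0.0022]), array([ 0.16, -0.52,  0.58]))
```

View pics/d.png

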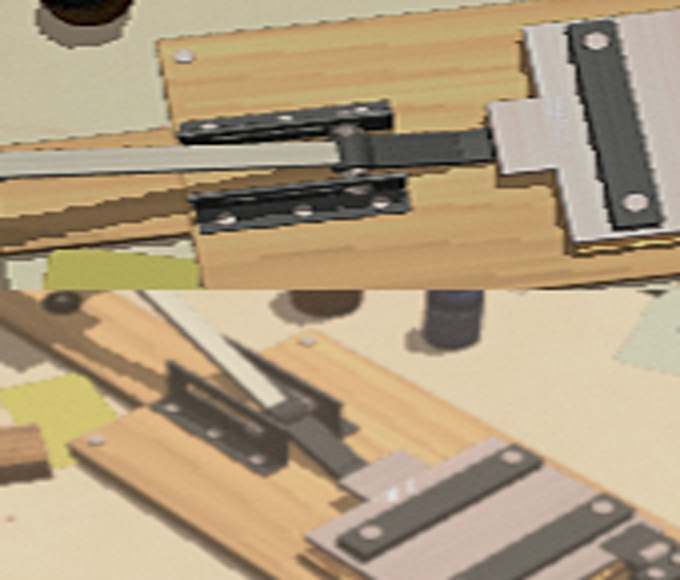

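Run:
```python
from bench import ctrl
from h import *
m=ctrl.camera_model('top')
print(proj(m,W(Q,[[0,0,.045],[0,.02,.05],[0,-.02,.05],[-.01,0,.045],[-.0325,0,.045]])), (230+np.array([345,357]))*1, )
s=ctrl.get_state()
print(go(s,[-.26,0,.138]),go(s,[-.188,0,.164]))
```

```text
[[318.39397626 242.83558781]
 [316.83023285 232.24854963]
 [319.9309665  252.45536794]
 [313.25818763 243.59946639]
 [301.69125108 245.3198906 ]] [575 587]
(array([0.0329, 0.0003, 0.0024]), array([ 0.16, -0.5 ,  0.59])) (array([-0.0388, -0.0004, -0.0242]), array([ 0.16, -0.5 ,  0.59]))
```

Pin at about (318,243) matches the predicted home position (318.4,242.8), and the toe is at the lip, so the lever is home. Next: back off, go up, and over the block.

>>> step_arm --commands '[{"travel": [0.015, 0, 0], "turn": [0, 0, 0]}, {"travel": [0.028, 0, 0], "turn": [0, 0, 0]}, {"travel": [0.028, 0, -0.03], "turn": [0, 0, 0]}, {"travel": [0.028, 0, -0.06], "turn": [0, 0, 0]}, {"travel": [0.01, 0, -0.06], "turn": [0, 0, 0]}]'

```text
time: 4.3
position: [0.5381, 0.1998, 0.2021]
tool_rot: [2.125, 2.31, 0.009]
ft_force: [1.0, 0.6, 0.9]
grip_width: 0.007
grip_force: 0.0
```

Run:
```python
from bench import ctrl
from h import *
s=ctrl.get_state(); print(s['position'],s['time'],s['ft_force'])
print(go(s,[-.193,0,.172]),go(s,[-.205,0,.0645]))
```

```text
[0.53813975 0.19977139 0.20208254] 4.3 [0.99553238 0.64657956 0.93838719]
(array([-0.0399, -0.0023,  0.03  ]), array([ 0.34, -0.12,  0.57])) (array([-0.0282, -0.0028,  0.1375]), array([ 0.34, -0.12,  0.57]))
```

>>> step_arm --commands '[{"travel": [-0.02, -0.001, 0], "turn": [0, 0, 0.5]}, {"travel": [-0.04, -0.001, 0], "turn": [0, 0, 0.5]}, {"travel": [-0.04, -0.001, 0.01], "turn": [0, 0, 0.5]}, {"travel": [-0.04, -0.001, 0.02], "turn": [0, 0, 0.5]}, {"travel": [-0.04, -0.001, 0.025], "turn": [0, 0, 0.5]}]'

```text
time: 4.8
position: [0.5371, 0.1572, 0.171]
tool_rot: [-2.14, -2.298, 0.005]
ft_force: [-0.1, 0.6, -0.2]
grip_width: 0.004
grip_force: 0.0
```

Run:
```python
from bench import ctrl
from h import *
s=ctrl.get_state(); print(s['position'],s['time'],s['ft_force'])
print(go(s,[-.193,0,.164]),go(s,[-.205,0,.0645]))
```

```text
[0.53707067 0.15718768 0.17098602] 4.8 [-0.06137454  0.61181373 -0.15918127]
(array([0.0025, 0.0025, 0.007 ]), array([-0.2 ,  0.05, -0.13])) (array([0.0146, 0.0029, 0.1065]), array([-0.2 ,  0.05, -0.13]))
```

>>> step_arm --commands '[{"travel": [0.002, 0.001, 0.006], "turn": [0, 0, 0]}, {"travel": [0.003, 0.001, 0.014], "turn": [0, 0, 0]}, {"travel": [0.005, 0.001, 0.022], "turn": [0, 0, 0]}, {"travel": [0.006, 0.001, 0.03], "turn": [0, 0, 0]}, {"travel": [0.007, 0.001, 0.038], "turn": [0, 0, 0]}]'

```text
time: 5.3
position: [0.5397, 0.1675, 0.1368]
tool_rot: [-2.139, -2.299, -0.008]
ft_force: [-1.8, 3.6, 8.8]
grip_width: 0.008
grip_force: 3.9
```

>>> step_arm --commands '[{"travel": [0.001, 0, 0.008], "turn": [0, 0, 0]}, {"travel": [0.002, 0, 0.016], "turn": [0, 0, 0]}, {"travel": [0.004, 0, 0.024], "turn": [0, 0, 0]}, {"travel": [0.005, 0, 0.032], "turn": [0, 0, 0]}, {"travel": [0.006, 0, 0.04], "turn": [0, 0, 0]}]'

```text
time: 5.8
position: [0.5399, 0.1753, 0.0975]
tool_rot: [-2.137, -2.3, -0.013]
ft_force: [-1.9, 7.5, 9.4]
grip_width: 0.006
grip_force: 4.9
```

Run:
```python
from bench import ctrl
from h import *
s=ctrl.get_state(); print(s['position'],s['time'],s['ft_force'])
print(go(s,[-.205,0,.0645]))
```

```text
[0.5398626  0.17527969 0.09749119] 5.8 [-1.85046631  7.49530796  9.36791535]
(array([-0.0036, -0.0018,  0.033 ]), array([ 0.27, -0.39, -0.  ]))
```

>>> step_arm --commands '[{"travel": [0, 0, 0.008], "turn": [0, 0, 0]}, {"travel": [0.001, 0, 0.016], "turn": [0, 0, 0]}, {"travel": [0.001, 0, 0.023], "turn": [0, 0, 0]}, {"travel": [0.001, 0, 0.029], "turn": [0, 0, 0]}, {"travel": [0.001, 0, 0.034], "turn": [0, 0, 0]}]'

```text
time: 6.3
position: [0.5396, 0.1779, 0.0634]
tool_rot: [-2.135, -2.3, -0.014]
ft_force: [-1.5, 10.0, 8.0]
grip_width: 0.004
grip_force: 5.2
```

>>> step_arm --commands '[{"travel": [0, 0, 0.003], "turn": [0, 0, 0]}, {"travel": [0, 0, 0.005], "turn": [0, 0, 0]}]'

```text
time: 6.5
position: [0.54, 0.1781, 0.0591]
tool_rot: [-2.135, -2.301, -0.015]
ft_force: [-2.5, 9.6, 13.2]
grip_width: 0.005
grip_force: 7.6
```

>>> step_arm --commands '[{"travel": [0, 0, 0.003], "turn": [0, 0, 0]}, {"travel": [0, 0, 0.006], "turn": [0, 0, 0]}, {"travel": [0, 0, 0.006], "turn": [0, 0, 0]}]'

```text
time: 6.8
position: [0.541, 0.1781, 0.0543]
tool_rot: [-2.136, -2.301, -0.018]
ft_force: [-2.8, 9.5, 16.9]
grip_width: 0.005
grip_force: 9.4
```

Run:
```python
from bench import ctrl
from h import *
import cv2
a=ctrl.get_image('top');b=ctrl.get_image('scene')
s=ctrl.get_state(); print(s['position'],s['time'],s['ft_force'])
print(go(s,[-.205,0,.0645]))
cv2.imwrite('pics/e.png',cv2.resize(np.vstack([a[150:300,160:460],b[150:350,220:520]]),None,fx=2,fy=1.7,interpolation=cv2.INTER_CUBIC)[:,:,::-1])
```

```text
[0.54102995 0.17813249 0.05449134] 6.9 [-1.76909468  9.50948947 16.16005278]
(array([-0.006 , -0.0029, -0.0101]), array([ 0.42, -0.52,  0.04]))
```

View pics/e.png

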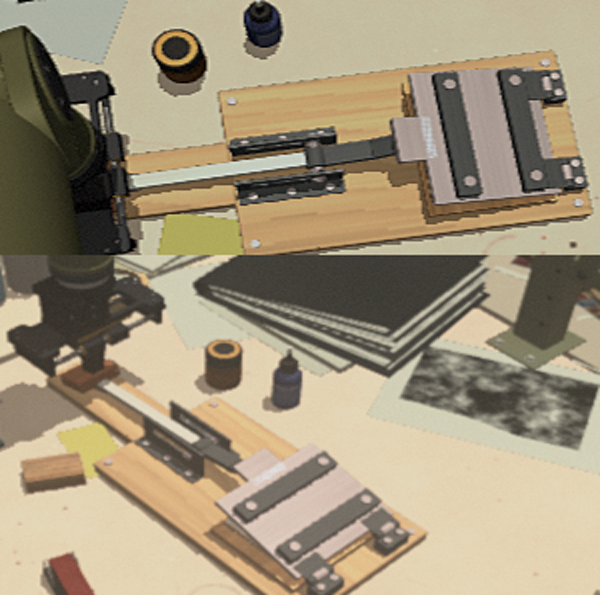

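Run:
```python
from bench import ctrl
from h import *
m=ctrl.camera_model('top')
for lx in(.045,.05,.055):
  print(lx)
  for th in(0,.15,.2,.25,.3):
    hz=.05
    P=[]
    for x,y,z in((lx,.025,.044),(lx,-.025,.044),(.07,.075,.059)):
        dx,dz=x-.236,z-hz; P.append([.236+dx*np.cos(th)+dz*np.sin(th),y,hz+dz*np.cos(th)-dx*np.sin(th)])
    print(th,proj(m,W(Q,P)).round(1).tolist())
```

```text
0.045
0 [[339.4, 227.0], [343.5, 252.1], [348.4, 198.5]]
0.15 [[340.5, 223.5], [344.7, 249.2], [350.7, 194.5]]
0.2 [[341.4, 222.2], [345.7, 248.1], [351.9, 193.2]]
0.25 [[342.6, 220.8], [346.9, 247.0], [353.3, 191.7]]
0.3 [[344.0, 219.4], [348.3, 245.8], [355.0, 190.3]]
0.05
0 [[342.0, 226.7], [346.1, 251.7], [348.4, 198.5]]
0.15 [[343.1, 223.2], [347.3, 248.9], [350.7, 194.5]]
0.2 [[344.0, 221.9], [348.3, 247.8], [351.9, 193.2]]
0.25 [[345.1, 220.6], [349.4, 246.7], [353.3, 191.7]]
0.3 [[346.5, 219.3], [350.9, 245.6], [355.0, 190.3]]
0.055
0 [[344.5, 226.3], [348.6, 251.3], [348.4, 198.5]]
0.15 [[345.7, 222.9], [349.9, 248.6], [350.7, 194.5]]
0.2 [[346.6, 221.7], [350.8, 247.5], [351.9, 193.2]]
0.25 [[347.7, 220.4], [352.0, 246.5], [353.3, 191.7]]
0.3 [[349.1, 219.1], [353.4, 245.4], [355.0, 190.3]]
```

>>> step_arm --commands '[{"travel": [0, 0, 0.003], "turn": [0, 0, 0]}, {"travel": [0, 0, 0.006], "turn": [0, 0, 0]}, {"travel": [0, 0, 0.006], "turn": [0, 0, 0]}]'

```text
time: 7.2
position: [0.542, 0.1781, 0.0495]
tool_rot: [-2.137, -2.301, -0.021]
ft_force: [-2.7, 9.2, 21.6]
grip_width: 0.003
grip_force: 11.8
```

Run:
```python
from bench import ctrl
from h import *
import cv2
b=ctrl.get_image('scene'); m=ctrl.camera_model('scene')
s=ctrl.get_state(); print(s['position'],s['time'],s['ft_force'],s['torque'])
o=np.array([215,160]);x=cv2.resize(b[160:260,215:345],None,fx=6,fy=6,interpolation=cv2.INTER_CUBIC)[:,:,::-1].copy()
def blk(t):
    P=[]
    for a,y in((-1,1),(1,1),(1,-1),(-1,-1)):
        v=np.array([-.188+a*.023*np.cos(.25),.105-a*.023*np.sin(.25)]); v=np.array([[np.cos(t),-np.sin(t)],[np.sin(t),np.cos(t)]])@v
        P.append([v[0],y*.032,.045+v[1]])
    return ((proj(m,W(Q,P))-o)*6).astype(int)
for t,c in((.4,(255,0,0)),(.5,(0,255,0)),(.55,(0,0,255))): cv2.polylines(x,[blk(t)],True,c,1)
cv2.imwrite('pics/f.png',x)
```

```text
[0.54197769 0.17807657 0.04959309] 7.25 [-2.81517407  8.56849566 21.99841099] [ 1.65232294  0.77270217 -0.05253836]
```

View pics/f.png

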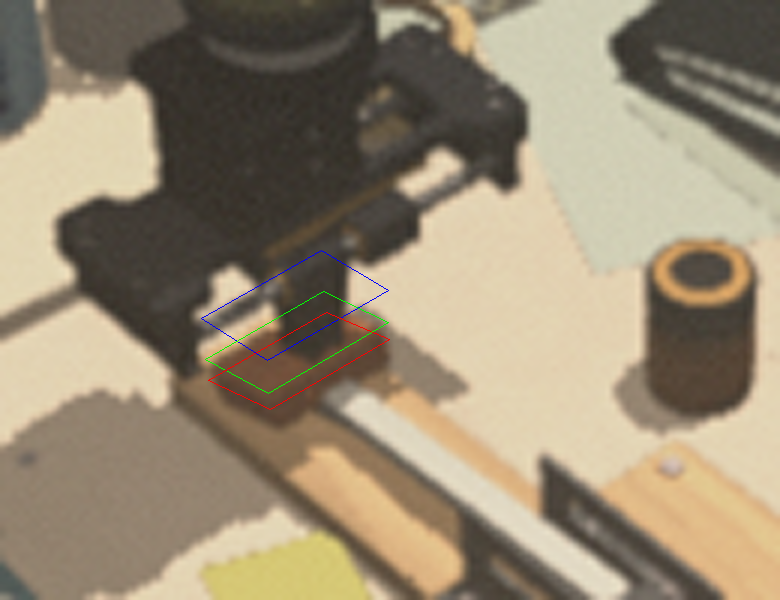

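The block sits at or slightly past the 0.50 outline, so it is on the bumper, which is compressed. I'll ease slightly and check it holds steady.

>>> step_arm --commands '[{"travel": [0, 0, -0.004], "turn": [0, 0, 0]}, {"travel": [0, 0, -0.004], "turn": [0, 0, 0]}, {"travel": [0, 0, -0.004], "turn": [0, 0, 0]}, {"travel": [0, 0, -0.004], "turn": [0, 0, 0]}, {"travel": [0, 0, -0.004], "turn": [0, 0, 0]}]'

```text
time: 7.75
position: [0.5414, 0.1782, 0.053]
tool_rot: [-2.137, -2.301, -0.019]
ft_force: [-2.0, 8.8, 18.1]
grip_width: 0.008
grip_force: 10.2
```

>>> step_arm --commands '[{"travel": [0, 0, 0], "turn": [0, 0, 0]}, {"travel": [0, 0, 0], "turn": [0, 0, 0]}, {"travel": [0, 0, 0], "turn": [0, 0, 0]}, {"travel": [0, 0, 0], "turn": [0, 0, 0]}, {"travel": [0, 0, 0], "turn": [0, 0, 0]}]'

```text
time: 8.25
position: [0.5414, 0.1782, 0.053]
tool_rot: [-2.137, -2.301, -0.019]
ft_force: [-1.6, 9.5, 17.7]
grip_width: 0.004
grip_force: 10.2
```

Steady at 18 N, so I'm handing in.

```bash
python3 -c "
from bench import ctrl
print(ctrl.close_job())"
```

```text
the job is handed in; nothing more can be done
None
```

I pushed the lever fully home, then pressed the block down onto its bumper; the plate is raised about 0.25 rad by the camera pictures, and the fingertips were still holding the block at a steady 18 N when I handed the job in at about 8 s.

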